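# Dock the two water testers and latch the dust lid

### The job

Take the yellow and the blue water tester out of the leaning draining stand and lower each one, foot down, into the dock bay that has the tag of its own colour, letting go only once its foot is well inside the bay. With both standing in their bays, swing the clear lid fully shut over them, then turn the red turnbutton a quarter turn so that it lies across the lid's edge and keeps it shut. Leave the bottles and the beaker where they stand.

Things in the scene. Friction and masses are not known exactly. Their poses are not given: they have to be found in the camera images.
- tester_yellow: yellow pen-shaped water tester, 140 mm long, 120 g, loose. Origin: centre of its foot's end; z along its length to the head. Clear foot (z 0 to 45 mm) 24 mm in x by 22 in y; yellow body (z 42 to 140) 24 in x by 30 in y. Starts in a pocket of the stand, leaning 33 degrees from upright, head to the stand's -x; its top 56 mm sticks out
- tester_blue: blue water tester, otherwise the same as the yellow one. Either tester may be in either pocket
- stand: fixed white draining stand, grey base 150 mm (x) by 170 (y). Origin: centre of its underside, z up. Two pockets at y = +45 and -45 mm, floors near x = 30, z = 37 mm, inside 30 mm (across x) by 36 (y), leaning 33 degrees to -x (to the robot's left); walls along the slope 82 mm on the lower (-x) side, 58 mm on the others. Draw testers out along their length
- dock: fixed white dock, grey base 170 by 130 mm (x, y). Origin: on the bench midway between the bays, z up. Bays at x = 0, y = +30 and -30 mm, inside 44 mm (x) by 38 (y), floor z = 11, rim z = 90, walls 5 mm; tester x axis goes along dock y. Docked tester's head at z = 151. Back panel x = 66 to 74, up to z = 162, carries the lid; front post x = -84 to -72, y = -8 to 8, up to z = 168
- tag_yellow: fixed yellow tag block, 20 mm (x) by 36 mm (y), top at z = 88 mm, against the front of one bay (either one). Origin: on the bench, axes parallel to the dock's; its bay's centre is 37 mm from it along +x. The yellow tester belongs in this bay
- tag_blue: fixed blue tag block, the same, at the other bay. The blue tester belongs in this bay
- lid (a joint): angle of the clear, green-framed lid, rad: 0 shut (level), growing as it opens, to 2.25 at most; it stands open at about 2 at the start (leaning back beyond upright) and stays at any angle where it is left (stiff hinge, about 2 N at its edge)
- lid_hinge (a point): middle of the lid's hinge line, at dock x = 70 mm, z = 165 mm; the hinge line runs along the dock's y. The lid is a plate 134 mm long from the hinge, 124 mm wide, 6 mm thick (frame 8 mm)
- lid_edge (a point): middle of the lid's free edge, 134 mm from the hinge; at dock x = -64 mm, z = 165 mm when shut
- latch (a joint): angle of the red turnbutton about its upright pivot, rad: near 0 (within 0.3) at the start, lying along the dock's y, clear of the lid; positive is anticlockwise from above; stops at +1.6 and -1.6. A quarter turn either way lays it across the lid's edge
- latch_grip (a point): middle of the turnbutton, on its pivot axis, dock x = -78 mm, y = 0, z = 184 mm. The turnbutton is a bar 64 mm long, 12 mm wide, 24 mm high, its underside 3 mm above the shut lid
- bottle_a: sample bottle with white cap, 64 mm across, 130 mm high, loose; bystander. Origin: centre of its underside
- bottle_b: sample bottle with blue cap, same size, loose; bystander
- beaker: glass beaker, 80 mm across, 90 mm high, loose; bystander. Origin: centre of its underside
Things that resemble listed ones, but are neither listed nor needed, are in the scene too. Leave any green or turquoise look-alike of the tester_blue alone.

How it is judged:
On the way, in this order (a step that is already met when the one before it is completed fails the run):
1. both testers stand foot down in the bays of their own colour, the lid still open (x of tester_yellow in the frame of tag_yellow between 0.019 and 0.055 m and y of tester_yellow in the frame of tag_yellow between -0.018 and 0.018 m and z of tester_yellow in the frame of tag_yellow below 0.018 m and angle between each of tester_yellow, tester_blue's own z axis and vertical below 0.3 rad and x of tester_blue in the frame of tag_blue between 0.019 and 0.055 m and y of tester_blue in the frame of tag_blue between -0.018 and 0.018 m and z of tester_blue in the frame of tag_blue below 0.018 m and value of joint lid above 0.8 rad), for 0.2 s.
2. the lid is fully shut, the testers still in their bays (x of tester_yellow in the frame of tag_yellow between 0.019 and 0.055 m and y of tester_yellow in the frame of tag_yellow between -0.018 and 0.018 m and z of tester_yellow in the frame of tag_yellow below 0.018 m and angle between each of tester_yellow, tester_blue's own z axis and vertical below 0.3 rad and x of tester_blue in the frame of tag_blue between 0.019 and 0.055 m and y of tester_blue in the frame of tag_blue between -0.018 and 0.018 m and z of tester_blue in the frame of tag_blue below 0.018 m and value of joint lid below 0.06 rad), for 0.1 s.
3. the turnbutton is turned across the edge of the shut lid (value of joint lid below 0.06 rad and (value of joint latch above 1.22 rad or value of joint latch below -1.22 rad)), for 0.2 s.
At the end, for the whole second after the job is handed in: Each tester at rest in the bay tagged with its colour: foot within 18 mm of bay centre in dock x and y, under 18 mm above the bench (floor 11 mm), leaning under 0.3 rad; lid shut within 0.06 rad; turnbutton turned 1.22 rad or more either way (all of step 3 and x of tester_yellow in the frame of tag_yellow between 0.019 and 0.055 m and y of tester_yellow in the frame of tag_yellow between -0.018 and 0.018 m and z of tester_yellow in the frame of tag_yellow below 0.018 m and angle between each of tester_yellow, tester_blue's own z axis and vertical below 0.3 rad and x of tester_blue in the frame of tag_blue between 0.019 and 0.055 m and y of tester_blue in the frame of tag_blue between -0.018 and 0.018 m and z of tester_blue in the frame of tag_blue below 0.018 m and linear speed of each of tester_yellow, tester_blue below 0.03 m/s); the robot touches nothing.
It fails at once if the yellow tester is let go or thrown with its foot above the bay's rim (contact force between tester_yellow and anything else below 0.02 N and z of tester_yellow in the frame of dock above 0.095 m).
It fails at once if the blue tester is let go or thrown with its foot above the bay's rim (contact force between tester_blue and anything else below 0.02 N and z of tester_blue in the frame of dock above 0.095 m).
It fails at once if bottle_a is moved more than 30 mm (distance of bottle_a from where it was at the start of the episode above 0.03 m).
It fails at once if bottle_b is moved more than 30 mm (distance of bottle_b from where it was at the start of the episode above 0.03 m).
It fails at once if beaker is moved more than 30 mm (distance of beaker from where it was at the start of the episode above 0.03 m).
It also fails if it takes over 72 s, if anything falls off the work surface, if the arm or the gripper's body presses on something with over 40 N, if the wrist force passes 120 N, or if a joint passes its speed limit or range.

### The arm

A 6-joint arm with a two-finger parallel gripper is mounted at the origin on the work surface. World frame = base frame: x ahead of the robot, y to its left, z up, the work surface at z = 0. Lengths are in m, angles in rad, forces in N, time in s.
With the tool pointing down it reaches from about 0.4 to 0.925 m from the base axis. Payload 3.4 kg.
Tool frame: the origin (TCP) lies at the very end of the fingers, on their centre line; the grasp point (between the pads) lies 19 mm behind it; x points along the fingers, y is the direction in which the jaws open and shut, and the axes are right-handed (so a half turn about x gives the same grasp; the last joint's range is limited). The gripper opens to 85 mm and grips with 20 to 120 N. Pads are 22 mm wide; open, the fingers measure 114 mm over their backs; the gripper's body (76 mm by 85 mm) begins 54 mm behind the grasp point. The pads swing forward as they close: fully open they stand 13 mm farther back than shut.
Start: joints at [1.248, 0.307, 1.506, -0, 1.328, -0.073], TCP at [0.142, 0.557, 0.231] pointing down, gripper open.
Joint ranges: [-3.12, 3.12], [-1.05, 2.28], [0.14, 2.33], [-1.42, 4.57], [0.1, 2.73], [-2.68, 2.68]. Speed limits (rad/s): [2.57, 2.57, 3.14, 3.14, 3.14, 3.14].

### API

Orientations are given as a rotation vector (axis times angle).
In Python, from bench import bot, viewer gives the robot as it stands.
- The arm moves only by the tool play_rows, never from a script. Its argument "increments" is one flat list of numbers, 5 for each row, row after row: the gripper's target within -1 to 1 (shut at 1, half-way at 0, fully open at -1), then the shift along the tool's x, y, z in mm, then the turn about the tool's x in rad. In form: [gripper, x, y, z, twist, gripper, x, y, z, twist, ...]. A call has 1 to 5 rows; each row is the pose to reach, as a shift and turn from the pose commanded when the call began, along the tool's axes at that moment; what a row does not reach only later rows make up. A row lasts 1/12 s, in which the tool goes at most 41.7 mm and 7.16 degrees, less where a joint would pass 70% of its speed; a pose out of reach is approached as far as the arm can. A call with a gripper value outside its range is refused whole. The fingers move at their own pace and stop on an object; the grip force is fixed at half the most. Time passes only in rows, so rows that repeat a pose let the fingers close. It gives the time, the measured TCP pose, the force and the opening at its end, in the units of the state.
- bot.observe(): the state, without advancing time (a new reading comes with each control period).
- viewer.camera(name): name is "scene" or "top" or "wrist"; returns the picture (420x560x3 uint8, blue, green, red); there is no depth.
- viewer.calibration(name): a dict with "intrinsics" (3x3 intrinsics, pixels), "world_from_camera" (4x4, takes a point from camera to world coordinates); the wrist camera has in their place "mount" (4x4, takes a point from camera to tool coordinates, whose origin is the TCP and whose axes are the tool frame's). Camera axes: x right, y down, z forward; pixel columns grow to the right and rows downward; lengths in m; the calibration is good to about 2 mm. A picture is of the moment at which its call begins: read the wrist's pose just before it. calibration takes no time and is no camera call.
- bot.finish_job(): hands the job in, once; it reports no verdict.
The state is a dict: "t": time; "joint_positions": joint angles; "joint_velocities": joint speeds; "tau": joint torques, N m; "tcp_pos": TCP position; "eef_rot": TCP orientation; "wrist_force": force on the tool from outside, world axes, zero at the start; "torque": the same for the moment, N m; "width": opening from 0.0 (shut) to 1.0 (fully open).
Only numpy, scipy, OpenCV 4.12 (cv2) and the standard library are available. Lean on these libraries where they do the work, as an engineer would, in place of code of your own. Each camera call takes 0.05 s, during which the arm holds its last target. There are 200 camera calls.

## Working session

There is one attempt and no reset: what is moved stays moved. The work goes in short steps, Python scripts to look and compute and a tool call to move; the robot and the scene stay as the last step left them, time stands still between calls to the robot, and variables do not carry over. Pictures are saved under pics/ and viewed, about 8 in all and at most 12, crops included, and the job is handed in when it is done.

Besides the shell and the picture viewer there is one more tool, called after "Call:" as name(argument=value, ...), one argument or row to a line, values as JSON. play_rows: Moves the arm, as the interface text tells. Its arguments: {"type":"object","properties":{"increments":{"type":"array"}},"required":["increments"]}

```bash
mkdir -p pics; ls; python3 - <<'E'
from bench import bot, viewer
import cv2, numpy as np
print(bot.observe())
for n in("scene","top"):
    cv2.imwrite(f"pics/{n}0.png",viewer.camera(n))
for n in("scene","top","wrist"): print(n,viewer.calibration(n))
E
```

```text
pics
{'t': 0.0, 'joint_positions': array([ 1.24751134e+00,  3.07581485e-01,  1.50764512e+00,  1.28328510e-05,
        1.32840867e+00, -7.34996306e-02]), 'joint_velocities': array([-0.00012169, -0.00015452, -0.00128539, -0.00086799,  0.00054468,
       -0.00120146]), 'tau': array([ 1.64928450e-03, -4.57560647e+01, -2.51918310e+01, -3.06235233e-05,
        1.33440309e-02,  9.22337449e-06]), 'tcp_pos': array([0.14193866, 0.55649935, 0.23038685]), 'eef_rot': array([ 0.19452804,  1.56230148, -0.19767667]), 'wrist_force': array([ 0.04558008, -0.64760724, -1.35354771]), 'torque': array([-0.00114987, -0.01429121, -0.03521471]), 'width': 0.9987515312976554}
scene {'intrinsics': array([[381.19157755,   0.        , 280.32565847],
       [  0.        , 381.19157755, 207.39523109],
       [  0.        ,   0.        ,   1.        ]]), 'world_from_camera': array([[-0.43123257,  0.63962546, -0.63633147,  1.26996158],
       [ 0.90200036,  0.32191367, -0.28769245,  0.41119853],
       [ 0.02082838, -0.69803356, -0.71576206,  0.88670553],
       [ 0.        ,  0.        ,  0.        ,  1.        ]])}

[... 267 characters left out ...]
99899585, -0.03264983, -0.03068043,  0.1329689 ],
       [ 0.03392625, -0.10401005, -0.99399744,  1.08673927],
       [ 0.        ,  0.        ,  0.        ,  1.        ]])}
wrist {'intrinsics': array([[321.43774212,   0.        , 279.75267215],
       [  0.        , 321.43774212, 212.22925425],
       [  0.        ,   0.        ,   1.        ]]), 'mount': array([[-4.81085100e-04, -2.64056884e-01,  9.64506988e-01,
        -1.42909327e-01],
       [ 9.99999831e-01,  1.87015866e-04,  5.49988597e-04,
        -2.83913358e-04],
       [-3.25606385e-04,  9.64507090e-01,  2.64056749e-01,
        -6.82777585e-02],
       [ 0.00000000e+00,  0.00000000e+00,  0.00000000e+00,
         1.00000000e+00]])}
```

View pics/scene0.png

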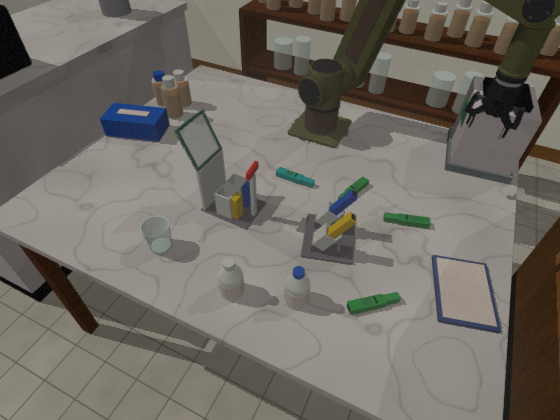

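View pics/top0.png

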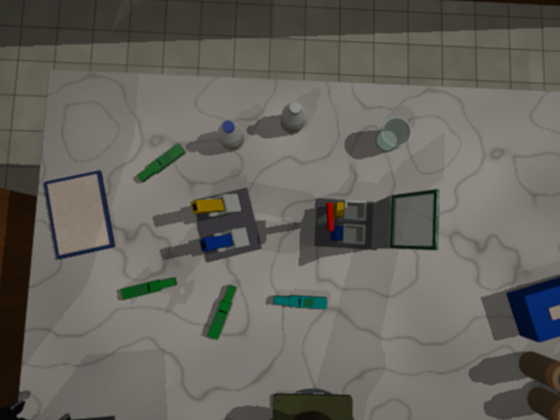

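Top view: the testers sit in the stand, yellow head at (209,206) and blue at (217,242). The look-alikes all lie on the bench: green at (162,162), (148,289) and (222,312), turquoise at (300,302). The blue box (540,310) and the blue bottle cap (229,127) could also be mistaken for the blue tester. The dock is at (345,222), its lid open to the right at (415,220), and the red turnbutton is at (331,216). I choose the two in the stand and check them in one close crop.

```bash
cat > h.py <<'E'
import numpy as np, cv2
from scipy.spatial.transform import Rotation as R
from bench import bot, viewer
def ray(n,uv,T=None):
    c=viewer.calibration(n); K=c["intrinsics"]
    T=c["world_from_camera"] if T is None else T
    d=T[:3,:3]@np.linalg.solve(K,[uv[0],uv[1],1.]); return T[:3,3],d
def on_z(n,uv,z,T=None):
    o,d=ray(n,uv,T); return o+d*(z-o[2])/d[2]
def two(r1,r2):
    (o1,d1),(o2,d2)=r1,r2
    s=np.linalg.lstsq(np.c_[d1,-d2],o2-o1,rcond=None)[0]
    a,b=o1+d1*s[0],o2+d2*s[1]; return (a+b)/2,np.linalg.norm(a-b)
def tool(s):
    T=np.eye(4);T[:3,:3]=R.from_rotvec(s["eef_rot"]).as_matrix();T[:3,3]=s["tcp_pos"];return T
def wristT(s): return tool(s)@viewer.calibration("wrist")["mount"]
def proj(n,p,T=None):
    c=viewer.calibration(n);T=c["world_from_camera"] if T is None else T
    q=c["intrinsics"]@(np.linalg.inv(T)@np.r_[p,1])[:3];return q[:2]/q[2]
E
python3 - <<'E'
import cv2,numpy as np
t=cv2.imread("pics/top0.png"); s=cv2.imread("pics/scene0.png")
a=cv2.resize(t[180:270,180:450],(800,267),interpolation=cv2.INTER_CUBIC)
a=cv2.convertScaleAbs(a,alpha=1.4)
b=cv2.resize(s[100:270,170:370],(390,332),interpolation=cv2.INTER_CUBIC)
c=cv2.resize(s[150:270,190:370],(400,267),interpolation=cv2.INTER_CUBIC)
o=np.zeros((600,800,3),np.uint8);o[:267]=a;o[268:600,:390]=b;o[268:535,395:795]=c
cv2.imwrite("pics/crop0.png",o)
E
```

```text
(no output)
```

View pics/crop0.png

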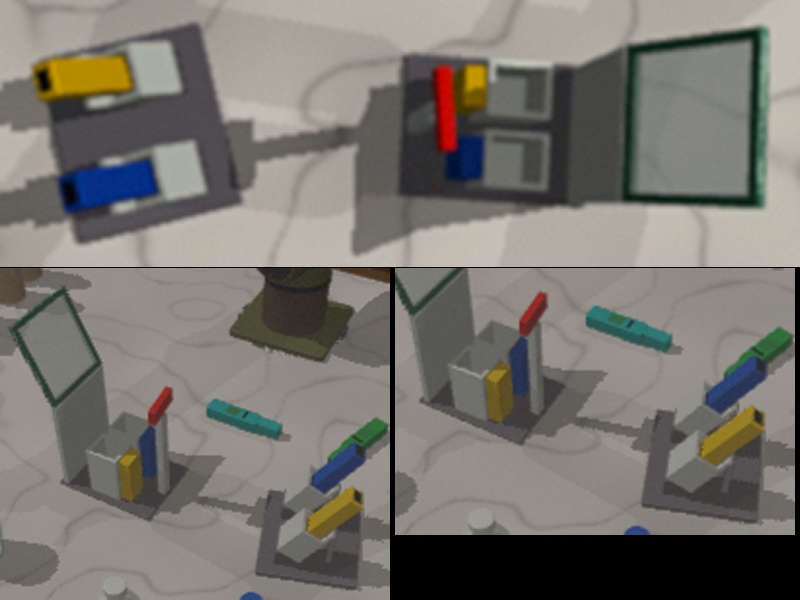

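The crop confirms the choice: each tester is in a leaning pocket with its head to the robot's left, yellow on the far side. The yellow tag is also at the far bay, and the turnbutton lies along the dock's y. Next I measure.

```bash
python3 - <<'E'
from h import *
t=cv2.imread("pics/top0.png"); s=cv2.imread("pics/scene0.png")
def comps(im,lo,hi,roi):
    h=cv2.cvtColor(im,cv2.COLOR_BGR2HSV); m=cv2.inRange(h,lo,hi); z=np.zeros_like(m); x0,y0,x1,y1=roi; z[y0:y1,x0:x1]=m[y0:y1,x0:x1]
    cs=cv2.findContours(z,cv2.RETR_EXTERNAL,cv2.CHAIN_APPROX_NONE)[0]
    return [(np.round(cv2.minAreaRect(c)[0],1),np.round(cv2.boxPoints(cv2.minAreaRect(c)),1).tolist(),cv2.contourArea(c)) for c in cs if cv2.contourArea(c)>15]
Y=((18,130,80),(32,255,255));B=((108,130,50),(125,255,255));Rd=((0,170,80),(8,255,255))
for nm,c in(("Y",Y),("B",B),("R",Rd)):
    for n,im,roi in(("top",t,(180,180,450,270)),("scene",s,(170,100,370,270))):
        for q in comps(im,*c,roi): print(nm,n,q)
# base edges from crop picks
P=lambda cx,cy:((cx+.5)/2.963-.5+180,(cy+.5)/2.963-.5+180)
for nm,pts,z in(("standbase",[(199,25),(240,200),(77,241)],.01),("dockbase",[(405,55),(400,195),(562,204),],.01),("tagY top",[(463,65),(486,66),(485,108),(460,108)],.088),("tagB",[(448,137),(483,137),(482,180),(446,178)],.088),("red",[(435,67),(453,67),(455,150),(443,151)],.196),("bays",[(487,63),(553,66),(547,190),(481,187)],.09),("lid hinge side/edge",[(628,45),(622,200)],.165)):
    q=np.array([on_z("top",P(*p),z) for p in pts]);print(nm,q[:,:2].round(4).tolist(),q.mean(0).round(4)[:2])
E
```

```text
Y top (array([340., 208.]), [[337.0, 202.0], [343.0, 202.0], [343.0, 214.0], [337.0, 214.0]], 66.5)
Y top (array([207.4, 204.9]), [[190.60000610351562, 200.10000610351562], [222.8000030517578, 196.6999969482422], [224.1999969482422, 209.8000030517578], [192.0, 213.1999969482422]], 306.5)
Y scene (array([340.6, 225.7]), [[324.1000061035156, 230.1999969482422], [349.6000061035156, 211.10000610351562], [357.1000061035156, 221.1999969482422], [331.70001220703125, 240.1999969482422]], 329.0)
Y scene (array([236.6, 205.5]), [[230.10000610351562, 193.5], [240.89999389648438, 192.60000610351562], [243.10000610351562, 217.39999389648438], [232.39999389648438, 218.39999389648438]], 216.5)
B top (array([215.9, 241.8]), [[199.10000610351562, 238.39999389648438], [230.0, 232.1999969482422], [232.6999969482422, 245.3000030517578], [201.6999969482422, 251.5]], 314.0)
B top (array([338.5, 232.5]), [[335.0, 226.0], [342.0, 226.0], [342.0, 239.0], [335.0, 239.0]], 83.5)
B scene (array([298.5, 267.5]), [[294.0, 266.0], [303.0, 266.0], [303.0, 269.0], [294.0, 269.0]], 18.5)
B scene (array([342.8, 202.2]
[... 585 characters left out ...]
99969482422], [247.3000030517578, 177.1999969482422]], 33.5)
standbase [[0.6346, 0.1908], [0.4773, 0.1481], [0.4367, 0.2918]] [0.5162 0.2102]
dockbase [[0.6134, 0.0022], [0.486, 0.0042], [0.4822, -0.1431]] [ 0.5272 -0.0456]
tagY top [[0.5963, -0.0379], [0.5961, -0.0575], [0.5604, -0.0571], [0.5597, -0.0358]] [ 0.5781 -0.0471]
tagB [[0.5348, -0.0261], [0.5358, -0.0557], [0.4996, -0.0553], [0.5004, -0.0249]] [ 0.5177 -0.0405]
red [[0.5807, 0.0018], [0.5812, -0.0118], [0.5185, -0.0143], [0.5175, -0.0053]] [ 0.5495 -0.0074]
bays [[0.5985, -0.0579], [0.5978, -0.1142], [0.4928, -0.1099], [0.4937, -0.0542]] [ 0.5457 -0.0841]
lid hinge side/edge [[0.607, -0.155], [0.4853, -0.1503]] [ 0.5462 -0.1527]
```

```bash
cat >> h.py <<'E'
ang=np.deg2rad(-74.6); xs=np.array([np.cos(ang),np.sin(ang),0]); ys=np.array([-xs[1],xs[0],0]); C=np.array([.5357,.2413,0])
az=np.array([0,0,np.cos(np.deg2rad(33))])-xs*np.sin(np.deg2rad(33))
ax=np.cross(ys,az)
def tp(sgn,z,x=0,y=0): return C+30e-3*xs+sgn*45e-3*ys+[0,0,.037]+az*z+ax*x+ys*y
E
python3 - <<'E'
from h import *
for nm,sg in(("Y",1),("B",-1)):
    print(nm,"foot",tp(sg,0).round(4),"s116",tp(sg,.116).round(4))
    for n in("top","scene"):
        print(n,[proj(n,tp(sg,.14,x,y)).round(1).tolist() for x,y in((.012,.015),(.012,-.015),(-.012,-.015),(-.012,.015))],"s116",proj(n,tp(sg,.116)).round(1))
print("up-face centroid two-view Y",two(ray("top",(207.4,204.9)),ray("scene",(340.6,225.7))))
print("B",two(ray("top",(215.9,241.8)),ray("scene",(342.8,202.2))))
s=bot.observe();print(tool(s).round(3)); print(ax,az,ys)
t=cv2.imread("pics/top0.png")
E
python3 - <<'E'
import cv2,numpy as np,sys
sys.path.insert(0,".")
from h import *
t=cv2.imread("pics/top0.png");s=cv2.imread("pics/scene0.png")
def draw(im,n,x0,y0,x1,y1,k):
    o=cv2.resize(im[y0:y1,x0:x1],None,fx=k,fy=k,interpolation=cv2.INTER_CUBIC)
    for sg in(1,-1):
        for z in(.042,.14):
            q=np.array([proj(n,tp(sg,z,x,y)) for x,y in((.012,.015),(.012,-.015),(-.012,-.015),(-.012,.015))])
            cv2.polylines(o,[np.int32((q-[x0,y0]+.5)*k)],True,(0,0,255),1)
    return o
a=draw(t,"top",180,180,270,270,4.4);b=draw(s,"scene",295,175,375,265,4.4)
o=np.zeros((400,780,3),np.uint8);o[:a.shape[0],:a.shape[1]]=a;o[:b.shape[0],400:400+b.shape[1]]=b
cv2.imwrite("pics/chk.png",o)
E
```

```text
Y foot [0.5871 0.2243 0.037 ] s116 [0.5703 0.2852 0.1343]
top [[198.8, 198.5], [201.7, 211.1], [194.1, 213.6], [191.3, 201.2]] s116 [203.3 205.7]
scene [[347.0, 218.7], [347.7, 210.6], [354.5, 215.0], [354.0, 223.2]] s116 [344.8 221.3]
B foot [0.5003 0.2004 0.037 ] s116 [0.4835 0.2613 0.1343]
top [[207.4, 236.5], [210.3, 249.4], [202.5, 251.5], [199.7, 238.8]] s116 [211.7 242.8]
scene [[348.8, 195.2], [349.4, 187.9], [355.8, 192.3], [355.4, 199.6]] s116 [346.7 198.2]
up-face centroid two-view Y (array([0.57450885, 0.27788554, 0.11695353]), np.float64(0.0009164657976408253))
B (array([0.48649702, 0.25356514, 0.11745972]), np.float64(0.0005321654588774378))
[[-0.001  0.247  0.969  0.142]
 [-0.002  0.969 -0.247  0.557]
 [-1.    -0.002 -0.     0.23 ]
 [ 0.     0.     0.     1.   ]]
[ 0.2227141  -0.80855844  0.54463904] [-0.14463223  0.52508399  0.83867057] [0.9640954  0.26555612 0.        ]
```

View pics/chk.png

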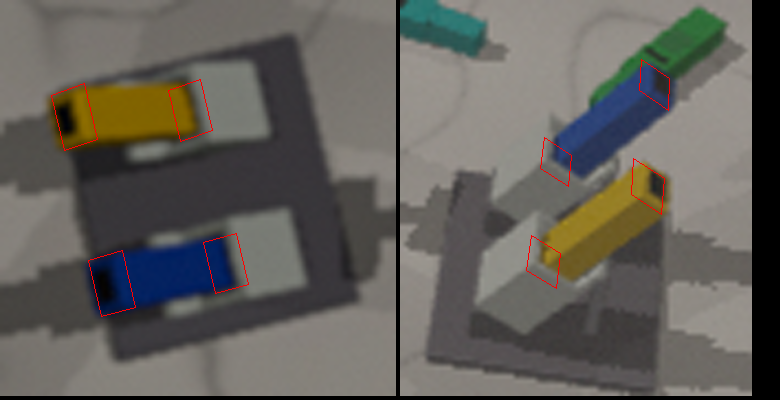

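The predicted tester boxes agree with the picture to about 3 mm in the top view. The scene view suggests the testers rest on their lower walls, so I add that 3 mm shift. Next I move above the yellow head and align the jaws.

Call:
play_rows(
  increments=[-1,0,-52,160,0,-1,0,-52,160,0,-1,0,-52,160,0,-1,0,-52,160,0,-1,0,-52,160,0],
)

```text
t: 0.52
tcp_pos: [0.2898, 0.4633, 0.2309]
eef_rot: [0.198, 1.558, -0.202]
wrist_force: [0.0, -0.4, 0.3]
width: 0.997
```

Call:
play_rows(
  increments=[-1,0,-52,160,0,-1,0,-52,160,0,-1,0,-52,160,0,-1,0,-52,160,0,-1,0,-52,160,0],
)

```text
t: 0.93
tcp_pos: [0.4325, 0.3737, 0.231]
eef_rot: [0.199, 1.557, -0.202]
wrist_force: [-0.8, -0.2, 1.1]
width: 1.001
```

Call:
play_rows(
  increments=[-1,0,-51,161,0,-1,0,-51,161,0,-1,0,-51,161,0,-1,0,-51,161,0,-1,0,-51,161,0],
)

```text
t: 1.35
tcp_pos: [0.5762, 0.2843, 0.2305]
eef_rot: [0.199, 1.557, -0.201]
wrist_force: [0.4, 1.1, 0.5]
width: 1.001
```

Call:
play_rows(
  increments=[-1,0,0,0,0.12,-1,0,0,0,0.24,-1,0,0,0,0.36,-1,0,0,0,0.48,-1,0,0,0,0.58],
)

```text
t: 1.77
tcp_pos: [0.5692, 0.2885, 0.2306]
eef_rot: [0.652, 1.472, -0.654]
wrist_force: [0.0, -0.6, 0.5]
width: 0.998
```

Call:
play_rows(
  increments=[-1,0,0,0,0.12,-1,0,0,0,0.24,-1,0,0,0,0.36,-1,0,0,0,0.47,-1,0,0,0,0.47],
)

```text
t: 2.18
tcp_pos: [0.5691, 0.2886, 0.2308]
eef_rot: [1.008, 1.325, -1.01]
wrist_force: [-0.8, -0.6, 0.7]
width: 0.997
```

```bash
python3 - <<'E'
from h import *
s=bot.observe();print(s["t"],tool(s).round(4).tolist(),s["joint_positions"].round(2))
im=viewer.camera("wrist");W=wristT(s)
cv2.imwrite("pics/w1raw.png",im)
sh=-.003*ax
for sg in(1,-1):
    for z in(.06,.14):
        q=np.array([proj("wrist",tp(sg,z,x,y)+sh,W) for x,y in((.012,.015),(.012,-.015),(-.012,-.015),(-.012,.015))])
        cv2.polylines(im,[np.int32(q)],True,(0,0,255),1)
cv2.imwrite("pics/w1.png",im)
E
```

```text
2.1833 [[-0.0012, 0.9642, 0.2653, 0.5691], [-0.0003, 0.2653, -0.9642, 0.2886], [-1.0, -0.0012, -0.0001, 0.2308], [0.0, 0.0, 0.0, 1.0]] [0.4  0.4  1.37 0.   1.38 0.13]
```

View pics/w1.png

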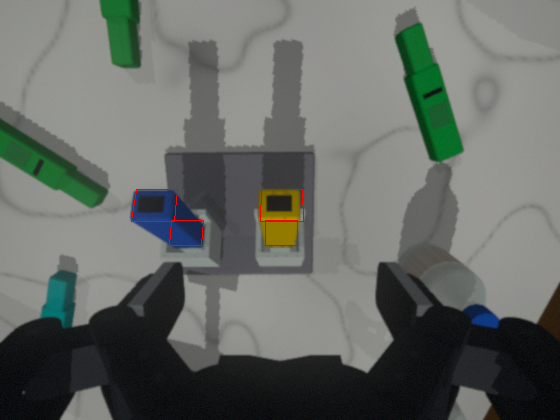

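The wrist view confirms the model to about 1 mm: yellow head at (281,204), blue head at (154,204), jaws straddling the yellow tester. I go down and grip.

Call:
play_rows(
  increments=[-1,40,0,0,0,-1,80,0,0,0,-1,105,0,1,0,-1,117,0,1,0,-1,117,0,1,0],
)

```text
t: 2.65
tcp_pos: [0.567, 0.2861, 0.11]
eef_rot: [1.0, 1.331, -1.012]
wrist_force: [-1.0, -0.3, -0.8]
width: 1.002
```

Call:
play_rows(
  increments=[1,0,0,0,0,1,0,0,0,0,1,0,0,0,0,1,0,0,0,0,1,0,0,0,0],
)

```text
t: 3.07
tcp_pos: [0.5707, 0.2874, 0.116]
eef_rot: [1.009, 1.324, -1.005]
wrist_force: [-0.3, -0.5, 2.8]
width: 0.343
```

Call:
play_rows(
  increments=[1,0,0,0,0,1,0,0,0,0,1,0,0,0,0,1,0,0,0,0,1,0,0,0,0],
)

```text
t: 3.48
tcp_pos: [0.5707, 0.2875, 0.116]
eef_rot: [1.009, 1.324, -1.005]
wrist_force: [-1.7, 0.1, 6.3]
width: 0.346
```

Gripped, with a 29 mm opening. The tool can't tilt, so I plan to draw the tester 44 mm along its length. Then I roll it upright in the grip against the short upper wall of its own pocket, pivoting on the foot.

Call:
play_rows(
  increments=[1,-8,0,-5,0,1,-17,0,-11,0,1,-27,0,-17.5,0,1,-37,0,-24,0,1,-37,0,-24,0],
)

```text
t: 3.9
tcp_pos: [0.5647, 0.312, 0.1544]
eef_rot: [1.009, 1.324, -1.003]
wrist_force: [-0.0, -1.7, 3.5]
width: 0.343
```

Call:
play_rows(
  increments=[1,-6,0,8,0,1,-14,0,21,0,1,-22,0,40,0,1,-26,0,59,0,1,-27,0,63,0],
)

```text
t: 4.32
tcp_pos: [0.5803, 0.249, 0.1788]
eef_rot: [1.011, 1.328, -1.008]
wrist_force: [-2.3, 5.3, -2.0]
width: 0.342
```

```bash
python3 - <<'E'
from h import *
s=bot.observe();print(s["t"],s["tcp_pos"],s["wrist_force"],s["width"])
im=viewer.camera("wrist");s2=viewer.camera("scene")
b=cv2.resize(s2[110:250,260:400],None,fx=3,fy=3,interpolation=cv2.INTER_CUBIC)
o=np.zeros((420,800,3),np.uint8);o[:,:380]=im[:,90:470];o[:,380:800]=b
cv2.imwrite("pics/w2.png",o)
E
```

```text
4.3167 [0.5803229  0.24904369 0.178779  ] [-2.27428143  5.34138789 -2.02210293] 0.3421368125528663
```

View pics/w2.png

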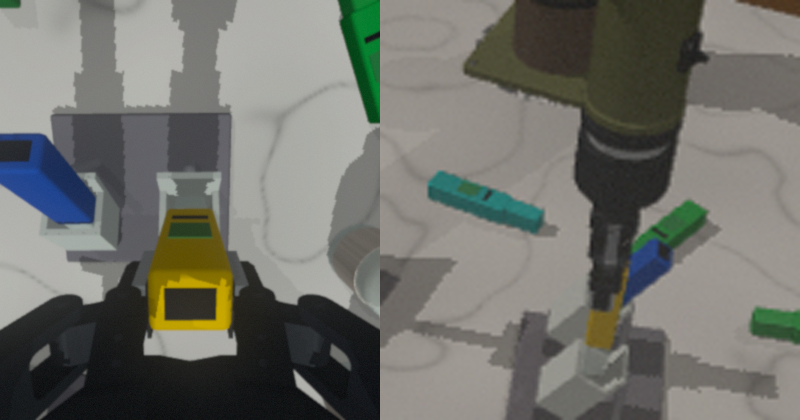

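```bash
python3 - <<'E'
from h import *
c=viewer.calibration("wrist");K=c["intrinsics"];M=np.linalg.inv(c["mount"])
for off in(-.019,-.023):
  for g in(112,117,122):
    for ph in(-6,0,6,12,20):
        p=np.deg2rad(ph); a=np.array([-np.cos(p),0,-np.sin(p)]); n=np.array([-np.sin(p),0,np.cos(p)])
        G=np.array([off,0,0]); r=[]
        for s,x in((140,12),(140,-12),(42,-12)):
            q=G+a*(s-g)*1e-3+n*x*1e-3; q=K@(M@np.r_[q,1])[:3]; r.append(round(q[1]/q[2]))
        print(off,g,ph,r)
E
```

```text
-0.019 112 -6 [361, 306, 205]
-0.019 112 0 [358, 297, 216]
-0.019 112 6 [352, 287, 227]
-0.019 112 12 [346, 277, 238]
-0.019 112 20 [337, 265, 252]
-0.019 117 -6 [351, 297, 203]
-0.019 117 0 [348, 289, 214]
-0.019 117 6 [344, 281, 225]
-0.019 117 12 [340, 274, 237]
-0.019 117 20 [332, 264, 252]
-0.019 122 -6 [341, 289, 200]
-0.019 122 0 [339, 282, 212]
-0.019 122 6 [337, 276, 223]
-0.019 122 12 [334, 270, 236]
-0.019 122 20 [328, 263, 252]
-0.023 112 -6 [370, 313, 207]
-0.023 112 0 [366, 303, 218]
-0.023 112 6 [361, 293, 229]
-0.023 112 12 [354, 283, 240]
-0.023 112 20 [345, 270, 255]
-0.023 117 -6 [358, 304, 204]
-0.023 117 0 [356, 295, 215]
-0.023 117 6 [352, 287, 227]
-0.023 117 12 [347, 279, 239]
-0.023 117 20 [340, 269, 255]
-0.023 122 -6 [348, 295, 201]
-0.023 122 0 [346, 288, 213]
-0.023 122 6 [344, 281, 225]
-0.023 122 12 [341, 275, 238]
-0.023 122 20 [335, 267, 254]
```

The wrist view shows the tester close to upright: its clear/yellow boundary is at v≈209, which my model gives for about -2°. The grip sits about 130 mm up from the foot. Now I lift, carry over the turnbutton and align above the yellow bay.

Call:
play_rows(
  increments=[1,-38,0,0,0,1,-76,0,0,-0.11,1,-114,0,0,-0.22,1,-151,0,0,-0.34,1,-151,0,0,-0.467],
)

```text
t: 4.83
tcp_pos: [0.5846, 0.2507, 0.3386]
eef_rot: [0.654, 1.459, -0.638]
wrist_force: [1.1, 1.1, -0.0]
width: 0.342
```

Call:
play_rows(
  increments=[1,0,-23,24,0,1,0,-46,49,0,1,0,-68,73,0,1,0,-91,98,0,1,0,-113,122,0],
)

```text
t: 5.25
tcp_pos: [0.5786, 0.0815, 0.329]
eef_rot: [0.65, 1.47, -0.653]
wrist_force: [0.8, -0.8, -1.8]
width: 0.341
```

Call:
play_rows(
  increments=[1,0,-23,24,0,1,0,-46,49,0,1,0,-68,73,0,1,0,-91,98,0,1,0,-113,122,0],
)

```text
t: 5.67
tcp_pos: [0.5767, -0.0851, 0.329]
eef_rot: [0.651, 1.47, -0.653]
wrist_force: [0.1, -0.7, -1.6]
width: 0.343
```

Call:
play_rows(
  increments=[1,0,0,0,-0.1,1,0,0,0,-0.2,1,0,0,0,-0.3,1,0,0,0,-0.4,1,0,0,0,-0.4],
)

```text
t: 6.08
tcp_pos: [0.5769, -0.0835, 0.3288]
eef_rot: [0.338, 1.545, -0.34]
wrist_force: [0.6, -0.6, -1.4]
width: 0.341
```

Call:
play_rows(
  increments=[1,0,0,0,-0.1,1,0,0,0,-0.2,1,0,0,0,-0.3,1,0,0,0,-0.4,1,0,0,0,-0.4],
)

```text
t: 6.5
tcp_pos: [0.5769, -0.0831, 0.329]
eef_rot: [0.027, 1.571, -0.028]
wrist_force: [0.1, 0.4, -1.1]
width: 0.34
```

```bash
python3 - <<'E'
from h import *
s=bot.observe();print(s["t"],tool(s).round(4).tolist(),s["joint_positions"].round(2),s["width"])
W=wristT(s);im=viewer.camera("wrist");sc=viewer.camera("scene")
O=np.array([.5472,-.0835,0]);y=np.array([.9994,-.035,0]);x=np.array([-.035,-.9994,0])
for sg in(1,-1):
    q=np.array([proj("wrist",O+x*a+y*(sg*.03+b)+[0,0,.09],W) for a,b in((.022,.019),(.022,-.019),(-.022,-.019),(-.022,.019))])
    cv2.polylines(im,[np.int32(q)],True,(0,0,255),1)
b=cv2.resize(sc[40:240,160:320],(336,420),interpolation=cv2.INTER_CUBIC)
o=np.zeros((420,800,3),np.uint8);o[:,:460]=im[:,50:510];o[:,464:]=b
cv2.imwrite("pics/w3.png",o)
E
```

```text
6.5 [[-0.0004, 0.0347, 0.9994, 0.5769], [-0.0009, 0.9994, -0.0347, -0.0831], [-1.0, -0.0009, -0.0004, 0.329], [0.0, 0.0, 0.0, 1.0]] [-0.21  0.26  1.33 -0.    1.55 -1.75] 0.340154866308794
```

View pics/w3.png

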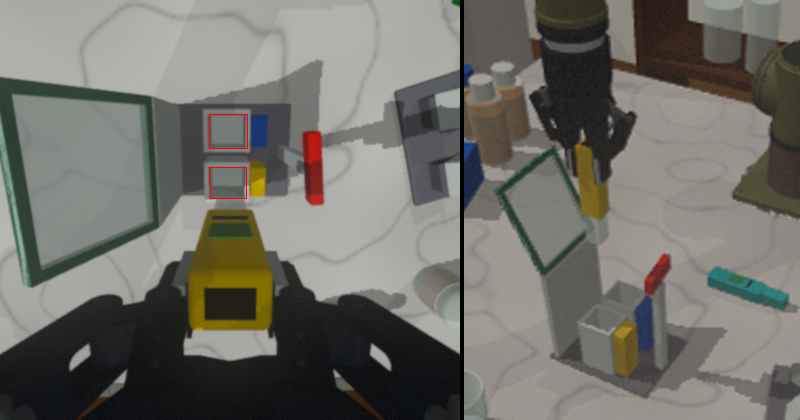

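The scene picture shows the tester upright in the gripper. In the wrist view the predicted bay rims lie on the real ones to about 1 px, with the yellow bay at (228,182). I lower it in stages and watch the force.

Call:
play_rows(
  increments=[1,35,-1,1,0,1,70,-2,2,0,1,100,-2,2,0,1,115,-2,2,0,1,120,-2,2,0],
)

```text
t: 7.02
tcp_pos: [0.5764, -0.0846, 0.2056]
eef_rot: [0.031, 1.578, -0.029]
wrist_force: [-0.3, 0.5, -0.7]
width: 0.343
```

Call:
play_rows(
  increments=[1,7,0,0,0,1,14,0,0,0,1,21,0,0,0,1,28,0,0,0,1,35,0,0,0],
)

```text
t: 7.43
tcp_pos: [0.5795, -0.0853, 0.1746]
eef_rot: [0.027, 1.569, -0.028]
wrist_force: [-0.3, -1.1, -1.5]
width: 0.343
```

No contact. On down towards the floor.

Call:
play_rows(
  increments=[1,8,0,0,0,1,16,0,0,0,1,24,0,0,0,1,32,0,0,0,1,38,0,0,0],
)

```text
t: 7.85
tcp_pos: [0.5785, -0.085, 0.1351]
eef_rot: [0.028, 1.572, -0.027]
wrist_force: [-0.5, 0.2, -1.9]
width: 0.345
```

Call:
play_rows(
  increments=[1,3,0,0,0,1,6,0,0,0,1,8,0,0,0,1,10,0,0,0,1,10,0,0,0],
)

```text
t: 8.27
tcp_pos: [0.5788, -0.0851, 0.1261]
eef_rot: [0.027, 1.571, -0.027]
wrist_force: [0.1, 0.2, -1.4]
width: 0.343
```

Call:
play_rows(
  increments=[1,2,0,0,0,1,3,0,0,0,-0.4,3,0,0,0,-0.7,3,0,0,0,-0.7,3,0,0,0],
)

```text
t: 8.68
tcp_pos: [0.5792, -0.0852, 0.1237]
eef_rot: [0.027, 1.57, -0.027]
wrist_force: [0.1, -0.0, 0.4]
width: 0.754
```

Call:
play_rows(
  increments=[-0.8,0,0,0,0,-0.8,-20,0,0,0,-0.8,-55,0,0,0,-1,-95,0,0,0,-1,-135,0,0,0],
)

```text
t: 9.1
tcp_pos: [0.5782, -0.085, 0.2593]
eef_rot: [0.028, 1.572, -0.027]
wrist_force: [0.8, -0.1, 0.3]
width: 1.001
```

Call:
play_rows(
  increments=[-1,-40,0,0,0,-1,-80,0,0,0,-1,-80,0,0,0],
)

```text
t: 9.35
tcp_pos: [0.583, -0.086, 0.3483]
eef_rot: [0.024, 1.554, -0.03]
wrist_force: [1.1, 0.8, 0.8]
width: 1.0
```

```bash
python3 - <<'E'
from h import *
s=bot.observe();print(s["t"],tool(s).round(4).tolist(),s["joint_positions"].round(2),s["width"])
W=wristT(s);im=viewer.camera("wrist")
h=cv2.cvtColor(im,cv2.COLOR_BGR2HSV);m=cv2.inRange(h,(18,130,80),(32,255,255))
for c in cv2.findContours(m,cv2.RETR_EXTERNAL,cv2.CHAIN_APPROX_NONE)[0]:
    if cv2.contourArea(c)>80: print(cv2.boundingRect(c),cv2.contourArea(c))
O=np.array([.5472,-.0835,0]);y=np.array([.9994,-.035,0]);x=np.array([-.035,-.9994,0])
P=lambda z,hx,hy:np.array([proj("wrist",O+x*a*hx+y*(.03+b*hy)+[0,0,z],W) for a,b in((1,1),(1,-1),(-1,-1),(-1,1))])
print("expected head box",P(.151,.015,.012).round().tolist())
cv2.imwrite("pics/w4.png",im)
E
```

```text
9.35 [[0.0171, 0.0347, 0.9993, 0.583], [-0.0038, 0.9994, -0.0347, -0.086], [-0.9998, -0.0032, 0.0172, 0.3483], [0.0, 0.0, 0.0, 1.0]] [-0.22  0.25  1.29  0.    1.58 -1.75] 0.9995138194141837
(268, 159, 27, 27) 595.0
(302, 151, 15, 34) 430.0
expected head box [[267.0, 192.0], [267.0, 170.0], [295.0, 170.0], [295.0, 192.0]]
```

Yellow sits in its bay: head at (281,172) in the wrist view, with the width expected at z = 151 mm. Back to the stand for blue.

Call:
play_rows(
  increments=[-1,0,35,-11,0,-1,0,70,-22,0,-1,0,105,-33,0,-1,0,140,-44,0,-1,0,172,-54,0],
)

```text
t: 9.82
tcp_pos: [0.5294, 0.0902, 0.3371]
eef_rot: [0.028, 1.573, -0.027]
wrist_force: [0.9, 0.8, -0.3]
width: 0.999
```

Call:
play_rows(
  increments=[-1,0,35,-11,0,-1,0,70,-22,0,-1,0,105,-33,0,-1,0,140,-44,0,-1,0,172,-54,0],
)

```text
t: 10.23
tcp_pos: [0.4814, 0.2641, 0.3371]
eef_rot: [0.027, 1.572, -0.027]
wrist_force: [1.1, -0.3, 0.4]
width: 1.001
```

Call:
play_rows(
  increments=[-1,10,0,0,0.1,-1,20,0,0,0.2,-1,30,0,0,0.3,-1,36,0,0,0.42,-1,36,0,0,0.42],
)

```text
t: 10.65
tcp_pos: [0.4812, 0.262, 0.2994]
eef_rot: [0.356, 1.545, -0.361]
wrist_force: [0.4, -0.1, -0.2]
width: 1.003
```

Call:
play_rows(
  increments=[-1,10,0,0,0.1,-1,20,0,0,0.2,-1,30,0,0,0.3,-1,36,0,0,0.42,-1,36,0,0,0.42],
)

```text
t: 11.07
tcp_pos: [0.4818, 0.2618, 0.2645]
eef_rot: [0.681, 1.463, -0.686]
wrist_force: [-0.1, -0.0, -0.4]
width: 0.999
```

Call:
play_rows(
  increments=[-1,10,0,0,0.1,-1,20,0,0,0.2,-1,30,0,0,0.3,-1,36,0,0,0.427,-1,36,0,0,0.427],
)

```text
t: 11.48
tcp_pos: [0.4821, 0.262, 0.2292]
eef_rot: [1.006, 1.327, -1.009]
wrist_force: [-0.4, -0.0, 0.3]
width: 1.001
```

```bash
python3 - <<'E'
from h import *
s=bot.observe();T=tool(s);print(s["t"],T.round(4).tolist(),s["joint_positions"].round(2),s["width"])
W=wristT(s);im=viewer.camera("wrist")
h=cv2.cvtColor(im,cv2.COLOR_BGR2HSV);m=cv2.inRange(h,(108,130,50),(125,255,255))
for c in cv2.findContours(m,cv2.RETR_EXTERNAL,cv2.CHAIN_APPROX_NONE)[0]:
    if cv2.contourArea(c)>80: print(cv2.boundingRect(c),cv2.contourArea(c))
print("expected head",[proj("wrist",tp(-1,.14,x,y)-.003*ax,W).round().tolist() for x,y in((.012,.015),(.012,-.015),(-.012,-.015),(-.012,.015))])
d=T[:3,:3].T@(np.array([.483,.262,.110])-T[:3,3]);print("to go",d*1000)
E
```

```text
11.4833 [[-0.0024, 0.9635, 0.2676, 0.4821], [-0.001, 0.2676, -0.9635, 0.262], [-1.0, -0.0026, 0.0004, 0.2292], [0.0, 0.0, 0.0, 1.0]] [0.42 0.27 1.56 0.   1.31 0.15] 1.0005696920131268
(260, 187, 42, 58) 2113.5
expected head [[305.0, 219.0], [262.0, 219.0], [263.0, 186.0], [305.0, 186.0]]
to go [119.17908196   1.14767288   0.1713085 ]
```

Call:
play_rows(
  increments=[-1,40,0,0,0,-1,80,0,0,0,-1,105,0,0,0,-1,119,0,0,0,-1,119,0,0,0],
)

```text
t: 11.95
tcp_pos: [0.4809, 0.2615, 0.1085]
eef_rot: [1.0, 1.33, -1.009]
wrist_force: [-0.5, -0.4, 0.3]
width: 0.998
```

Call:
play_rows(
  increments=[1,0,0,0,0,1,0,0,0,0,1,0,0,0,0,1,0,0,0,0,1,0,0,0,0],
)

```text
t: 12.37
tcp_pos: [0.4836, 0.2628, 0.1129]
eef_rot: [1.01, 1.324, -1.006]
wrist_force: [-0.9, -0.4, 5.0]
width: 0.348
```

Call:
play_rows(
  increments=[1,0,0,0,0,1,0,0,0,0,1,0,0,0,0,1,0,0,0,0,1,0,0,0,0],
)

```text
t: 12.78
tcp_pos: [0.4836, 0.2628, 0.1129]
eef_rot: [1.01, 1.324, -1.006]
wrist_force: [-1.1, -0.7, 6.9]
width: 0.343
```

Call:
play_rows(
  increments=[1,-8,0,-5,0,1,-17,0,-11,0,1,-27,0,-17.5,0,1,-37,0,-24,0,1,-37,0,-24,0],
)

```text
t: 13.2
tcp_pos: [0.4774, 0.2872, 0.1511]
eef_rot: [1.011, 1.323, -1.005]
wrist_force: [0.0, -2.3, 3.6]
width: 0.346
```

Call:
play_rows(
  increments=[1,-6,0,8,0,1,-14,0,21,0,1,-22,0,40,0,1,-26,0,57,0,1,-27,0,61,0],
)

```text
t: 13.62
tcp_pos: [0.4925, 0.2268, 0.1758]
eef_rot: [1.013, 1.327, -1.009]
wrist_force: [-2.4, 6.2, -2.6]
width: 0.342
```

```bash
python3 - <<'E'
from h import *
s=bot.observe();T=tool(s);print(s["t"],T.round(4).tolist(),s["joint_positions"].round(2),s["width"],s["wrist_force"])
im=viewer.camera("wrist");sc=viewer.camera("scene")
b=cv2.resize(sc[110:250,260:400],None,fx=3,fy=3,interpolation=cv2.INTER_CUBIC)
o=np.zeros((420,800,3),np.uint8);o[:,:380]=im[:,90:470];o[:,380:800]=b
cv2.imwrite("pics/w5.png",o)
E
```

```text
13.6167 [[-0.0008, 0.9646, 0.2637, 0.4925], [0.0036, 0.2637, -0.9646, 0.2268], [-1.0, 0.0001, -0.0037, 0.1758], [0.0, 0.0, 0.0, 1.0]] [0.35 0.31 1.65 0.   1.18 0.08] 0.3419607969527118 [-2.35608069  6.21517881 -2.61493873]
```

View pics/w5.png

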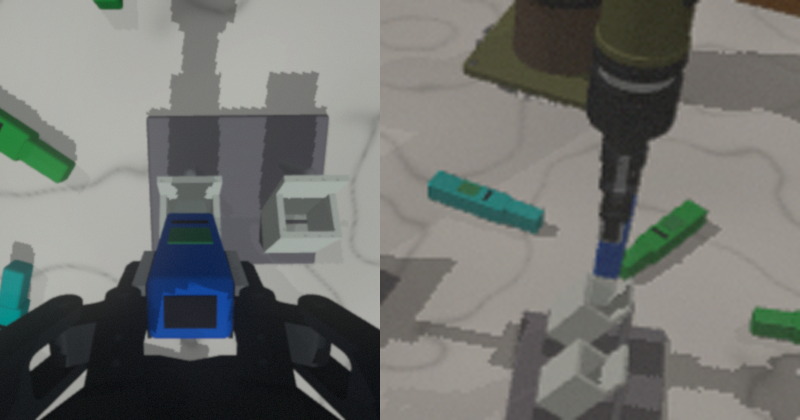

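Blue is upright as well: boundary at v≈213 means about 0° lean, and the grip is 125 mm above the foot. I carry it to the blue bay the same way.

Call:
play_rows(
  increments=[1,-38,0,0,0,1,-76,0,0,-0.11,1,-114,0,0,-0.22,1,-153,0,0,-0.34,1,-153,0,0,-0.467],
)

```text
t: 14.13
tcp_pos: [0.4969, 0.228, 0.3368]
eef_rot: [0.655, 1.459, -0.64]
wrist_force: [1.3, 0.1, -0.7]
width: 0.338
```

Call:
play_rows(
  increments=[1,0,-19,25,0,1,0,-38,49,0,1,0,-57,74,0,1,0,-76,98,0,1,0,-95,123,0],
)

```text
t: 14.55
tcp_pos: [0.5043, 0.0703, 0.3279]
eef_rot: [0.652, 1.47, -0.654]
wrist_force: [0.4, 0.3, -0.3]
width: 0.346
```

Call:
play_rows(
  increments=[1,0,-19,25,0,1,0,-38,49,0,1,0,-57,74,0,1,0,-76,98,0,1,0,-95,123,0],
)

```text
t: 14.97
tcp_pos: [0.516, -0.0849, 0.3279]
eef_rot: [0.652, 1.471, -0.655]
wrist_force: [0.6, 0.3, -1.9]
width: 0.347
```

Call:
play_rows(
  increments=[1,0,0,0,-0.1,1,0,0,0,-0.2,1,0,0,0,-0.3,1,0,0,0,-0.4,1,0,0,0,-0.4],
)

```text
t: 15.38
tcp_pos: [0.5162, -0.0837, 0.3277]
eef_rot: [0.34, 1.545, -0.342]
wrist_force: [0.1, 0.1, -1.1]
width: 0.34
```

Call:
play_rows(
  increments=[1,0,0,0,-0.1,1,0,0,0,-0.2,1,0,0,0,-0.3,1,0,0,0,-0.4,1,0,0,0,-0.4],
)

```text
t: 15.8
tcp_pos: [0.5163, -0.0832, 0.328]
eef_rot: [0.028, 1.571, -0.03]
wrist_force: [-0.9, 0.2, -0.3]
width: 0.344
```

```bash
python3 - <<'E'
from h import *
s=bot.observe();T=tool(s);print(s["t"],T.round(4).tolist(),s["width"])
W=wristT(s);im=viewer.camera("wrist");sc=viewer.camera("scene")
O=np.array([.5472,-.0835,0]);y=np.array([.9994,-.035,0]);x=np.array([-.035,-.9994,0])
for sg in(1,-1):
    q=np.array([proj("wrist",O+x*a+y*(sg*.03+b)+[0,0,.09],W) for a,b in((.022,.019),(.022,-.019),(-.022,-.019),(-.022,.019))])
    cv2.polylines(im,[np.int32(q)],True,(0,0,255),1)
b=cv2.resize(sc[40:240,160:320],(336,420),interpolation=cv2.INTER_CUBIC)
o=np.zeros((420,800,3),np.uint8);o[:,:460]=im[:,50:510];o[:,464:]=b
cv2.imwrite("pics/w6.png",o)
E
```

```text
15.8 [[-0.0008, 0.0367, 0.9993, 0.5163], [-0.0009, 0.9993, -0.0367, -0.0832], [-1.0, -0.0009, -0.0007, 0.328], [0.0, 0.0, 0.0, 1.0]] 0.343997781074196
```

View pics/w6.png

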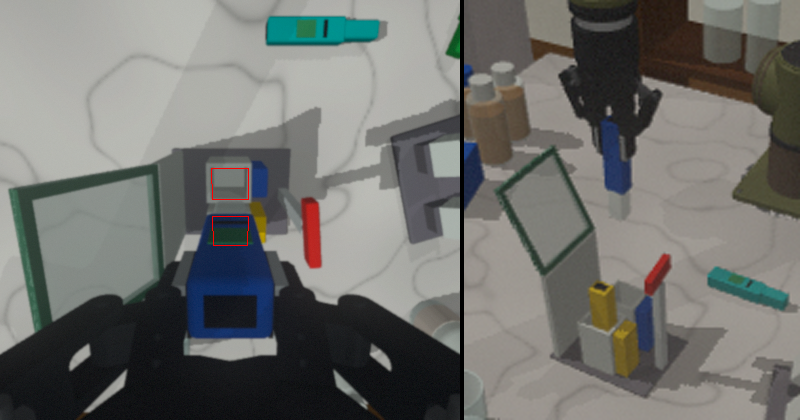

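The scene view shows yellow standing in its bay at (601,305) and blue hanging upright above the blue bay, its rim at (230,183) in the wrist view. Lowering it.

Call:
play_rows(
  increments=[1,35,-1,1,0,1,70,-1,1,0,1,100,-1,1,0,1,115,-1,1,0,1,120,-1,1,0],
)

```text
t: 16.32
tcp_pos: [0.515, -0.0837, 0.2049]
eef_rot: [0.032, 1.577, -0.031]
wrist_force: [-0.5, 0.2, -1.7]
width: 0.344
```

Call:
play_rows(
  increments=[1,7,0,0,0,1,14,0,0,0,1,21,0,0,0,1,28,0,0,0,1,35,0,0,0],
)

```text
t: 16.73
tcp_pos: [0.518, -0.0844, 0.1735]
eef_rot: [0.029, 1.569, -0.03]
wrist_force: [0.5, 0.1, -1.0]
width: 0.345
```

Call:
play_rows(
  increments=[1,8,0,0,0,1,16,0,0,0,1,24,0,0,0,1,32,0,0,0,1,40,0,0,0],
)

```text
t: 17.15
tcp_pos: [0.5173, -0.0842, 0.1325]
eef_rot: [0.029, 1.571, -0.029]
wrist_force: [-0.1, 0.2, -1.4]
width: 0.346
```

Call:
play_rows(
  increments=[1,3,0,0,0,1,6,0,0,0,1,9,0,0,0,1,12,0,0,0,1,12,0,0,0],
)

```text
t: 17.57
tcp_pos: [0.5172, -0.0842, 0.1209]
eef_rot: [0.029, 1.571, -0.029]
wrist_force: [-1.2, -0.0, -1.0]
width: 0.344
```

Call:
play_rows(
  increments=[1,2,0,0,0,1,2,0,0,0,-0.4,2,0,0,0,-0.7,2,0,0,0,-0.7,2,0,0,0],
)

```text
t: 17.98
tcp_pos: [0.5177, -0.0843, 0.1197]
eef_rot: [0.029, 1.57, -0.029]
wrist_force: [-0.2, -1.2, -0.1]
width: 0.762
```

Call:
play_rows(
  increments=[-0.8,0,0,0,0,-0.8,-20,0,0,0,-0.8,-55,0,0,0,-0.8,-95,0,0,0,0,-135,0,0,0],
)

```text
t: 18.4
tcp_pos: [0.5166, -0.084, 0.2553]
eef_rot: [0.029, 1.572, -0.029]
wrist_force: [0.9, -1.2, 0.5]
width: 0.775
```

Call:
play_rows(
  increments=[1,-40,0,0,0,1,-80,0,0,0,1,-106,0,0,0,1,-106,0,0,0,1,-106,0,0,0],
)

```text
t: 18.82
tcp_pos: [0.5182, -0.0844, 0.3625]
eef_rot: [0.028, 1.566, -0.03]
wrist_force: [0.3, -0.0, 0.8]
width: 0.044
```

```bash
python3 - <<'E'
from h import *
s=bot.observe();T=tool(s);print(s["t"],T.round(4).tolist(),s["width"],s["joint_positions"].round(2))
W=wristT(s);im=viewer.camera("wrist")
sc=viewer.camera("scene")
O=np.array([.5472,-.0835,0]);y=np.array([.9994,-.035,0]);x=np.array([-.035,-.9994,0])
h=cv2.cvtColor(sc,cv2.COLOR_BGR2HSV)
for nm,sg,lo,hi in(("Y",1,(18,130,80),(32,255,255)),("B",-1,(108,130,50),(125,255,255))):
    h2=cv2.inRange(h,lo,hi);m=np.zeros_like(h2);m[150:215,205:260]=h2[150:215,205:260]
    print(nm,[cv2.boundingRect(c) for c in cv2.findContours(m,cv2.RETR_EXTERNAL,2)[0]],"pred head",[proj("scene",O+x*a+y*(sg*.03+b)+[0,0,.151]).round().tolist() for a,b in((.015,.012),(.015,-.012),(-.015,-.012),(-.015,.012))])
# lid edge corners (scene+top crop) for side by side
for L in(1.9,2.0,2.1): print(L,[proj("scene",O+x*(.07-.134*np.cos(L))+y*k+[0,0,.165+.134*np.sin(L)]).round().tolist() for k in(.062,-.062)])
b=cv2.resize(sc[60:240,160:320],(373,420),interpolation=cv2.INTER_CUBIC)
o=np.zeros((420,800,3),np.uint8);o[:,:420]=im[:,50:470];o[:,424:797]=b
cv2.imwrite("pics/w7.png",o)
E
```

```text
18.8167 [[0.0048, 0.0368, 0.9993, 0.5182], [-0.0012, 0.9993, -0.0368, -0.0844], [-1.0, -0.001, 0.0049, 0.3625], [0.0, 0.0, 0.0, 1.0]] 0.0439129250438407 [-0.24  0.16  1.38 -0.    1.6  -1.78]
Y [(231, 193, 12, 22), (219, 174, 14, 23)] pred head [[217.0, 178.0], [222.0, 173.0], [231.0, 176.0], [226.0, 181.0]]
B [(248, 192, 1, 1), (242, 181, 7, 25), (240, 179, 1, 1), (241, 176, 1, 1), (231, 164, 10, 21), (237, 163, 1, 1), (234, 162, 1, 1)] pred head [[229.0, 166.0], [233.0, 162.0], [242.0, 165.0], [237.0, 169.0]]
1.9 [[178.0, 131.0], [205.0, 109.0]]
2.0 [[174.0, 131.0], [201.0, 109.0]]
2.1 [[171.0, 132.0], [198.0, 110.0]]
```

View pics/w7.png

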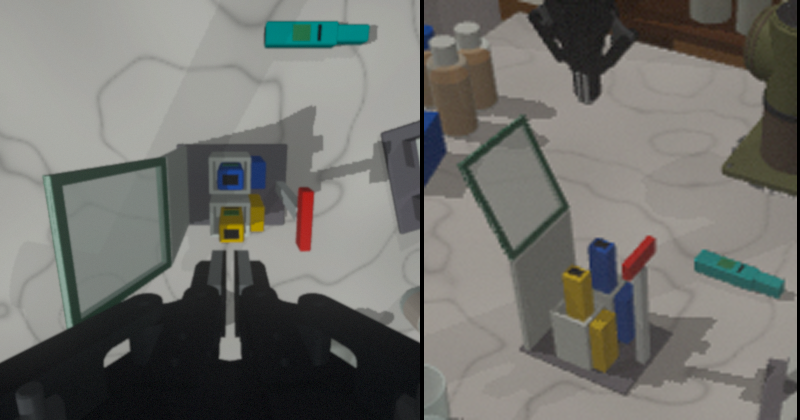

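Both testers stand in their bays, heads where predicted: yellow (219–232,174) and blue (231–240,164) in the scene, against predictions of about (224,177) and (236,165). The lid is at about 2 rad. Next I bring the shut fingers behind the lid.

Call:
play_rows(
  increments=[1,0,-35,6,0,1,0,-70,12,0,1,0,-105,18,0,1,0,-140,24,0,1,0,-166,30,0],
)

```text
t: 19.33
tcp_pos: [0.5403, -0.2534, 0.3574]
eef_rot: [0.031, 1.575, -0.029]
wrist_force: [0.8, 1.0, 0.7]
width: -0.002
```

Call:
play_rows(
  increments=[1,0,0,0,0,1,35,0,0,0,1,70,0,0,0,1,98,0,0,0,1,98,0,0,0],
)

```text
t: 19.75
tcp_pos: [0.5361, -0.2481, 0.2537]
eef_rot: [0.036, 1.586, -0.023]
wrist_force: [-0.7, 0.4, -1.0]
width: 0.002
```

Call:
play_rows(
  increments=[1,0,12,0,0,1,0,25,0,0,1,0,38,0,0,1,0,51,0,0,1,0,64,0,0],
)

```text
t: 20.17
tcp_pos: [0.5449, -0.1861, 0.2648]
eef_rot: [0.027, 1.566, -0.03]
wrist_force: [0.3, -1.6, 1.7]
width: -0.002
```

Call:
play_rows(
  increments=[1,0,17,0,0,1,-2,31,0,0,1,-4,44,0,0,1,0,57,0,0,1,5,70,0,0],
)

```text
t: 20.58
tcp_pos: [0.5466, -0.1157, 0.258]
eef_rot: [0.028, 1.569, -0.029]
wrist_force: [0.6, -2.0, 0.1]
width: 0.002
```

Call:
play_rows(
  increments=[1,8,11,0,0,1,16,22,0,0,1,26,31,0,0,1,37,40,0,0,1,50,46,0,0],
)

```text
t: 21.0
tcp_pos: [0.5479, -0.0698, 0.2062]
eef_rot: [0.029, 1.571, -0.028]
wrist_force: [1.6, 0.2, 1.9]
width: -0.001
```

Call:
play_rows(
  increments=[1,12,5,0,0,1,21,8,0,0,1,28,9,0,0,1,33,10,0,0,1,36,10,0,0],
)

```text
t: 21.42
tcp_pos: [0.5476, -0.061, 0.1702]
eef_rot: [0.029, 1.573, -0.028]
wrist_force: [-0.2, 0.1, 0.7]
width: 0.001
```

Call:
play_rows(
  increments=[1,1,0,0,0,1,2,0,0,0,1,2,0,0,0],
)

```text
t: 21.67
tcp_pos: [0.5484, -0.0616, 0.1695]
eef_rot: [0.029, 1.57, -0.029]
wrist_force: [0.3, -0.0, -0.6]
width: 0.003
```

Call:
play_rows(
  increments=[1,1,0,0,0,1,2,0,0,0,1,3,0,0,0,1,3,0,0,0],
)

```text
t: 22.0
tcp_pos: [0.5487, -0.0616, 0.168]
eef_rot: [0.028, 1.569, -0.029]
wrist_force: [-1.8, 1.2, 8.9]
width: 0.0
```

The force is 8.9 N at z = 168 mm, so the lid is on its stop. I back off and measure the turnbutton from the wrist camera.

Call:
play_rows(
  increments=[1,-25,0,0,0,1,-55,0,0,0,0,-85,0,0,0,-0.3,-100,20,0,0,-0.3,-100,40,0,0],
)

```text
t: 22.42
tcp_pos: [0.5527, -0.0222, 0.2712]
eef_rot: [0.03, 1.561, -0.032]
wrist_force: [-0.0, 1.0, 0.3]
width: 0.419
```

Call:
play_rows(
  increments=[-0.3,0,10,0,0,-0.3,0,14,0,0,-0.3,0,14,0,0,-0.3,0,14,0,0,-0.3,0,14,0,0],
)

```text
t: 22.83
tcp_pos: [0.5498, -0.008, 0.2654]
eef_rot: [0.029, 1.572, -0.03]
wrist_force: [0.0, -0.7, 0.1]
width: 0.649
```

```bash
python3 - <<'E'
from h import *
s=bot.observe();T=tool(s);print(s["t"],T.round(4).tolist(),s["width"])
W=wristT(s);im=viewer.camera("wrist");tp_=viewer.camera("top");sc=viewer.camera("scene")
for n,i,w in(("wrist",im,W),("top",tp_,None)):
    h=cv2.cvtColor(i,cv2.COLOR_BGR2HSV);m=cv2.inRange(h,(0,150,60),(8,255,255))
    cs=[c for c in cv2.findContours(m,cv2.RETR_EXTERNAL,2)[0] if cv2.contourArea(c)>40]
    for c in cs:
        r=cv2.minAreaRect(c);q=[on_z(n,p,.19,w)[:2].round(4).tolist() for p in cv2.boxPoints(r)]
        print(n,r,q,np.mean(q,0))
b=cv2.resize(sc[100:240,160:300],(420,420),interpolation=cv2.INTER_CUBIC)
o=np.zeros((420,800,3),np.uint8);o[:,:376]=im[:,90:466];o[:,380:]=b
cv2.imwrite("pics/w8.png",o)
E
```

```text
22.8333 [[-0.0017, 0.0371, 0.9993, 0.5498], [-0.0005, 0.9993, -0.0371, -0.008], [-1.0, -0.0005, -0.0017, 0.2654], [0.0, 0.0, 0.0, 1.0]] 0.649230461910719
wrist ((278.5, 220.5), (89.0, 17.0), 90.0) [[0.5153, -0.0133], [0.5158, -0.0017], [0.5817, -0.0037], [0.5813, -0.0162]] [ 0.548525 -0.008725]
top ((329.59405517578125, 224.0594024658203), (6.36823844909668, 12.338461875915527), 5.710593223571777) [[0.5192, 0.0014], [0.5469, -0.0009], [0.5459, -0.0152], [0.5183, -0.0129]] [ 0.532575 -0.0069  ]
```

View pics/w8.png

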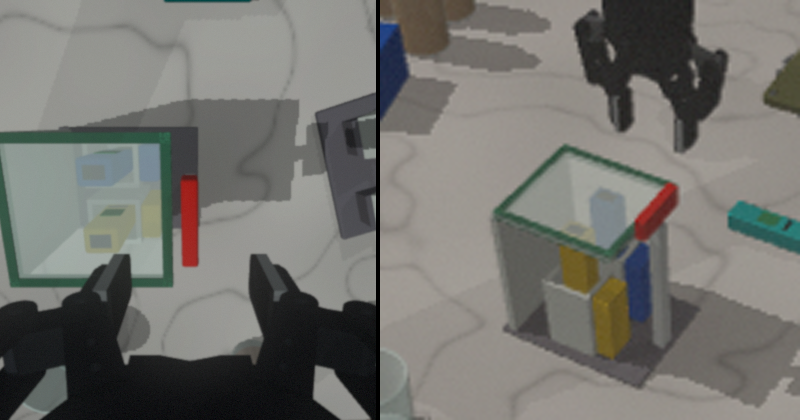

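The picture shows the lid shut with both testers beneath it. The red bar is at (278,220) in the full wrist image, i.e. world (0.549, -0.008), 66 by 12 mm, square to the jaws. I go down, grip it and turn.

Call:
play_rows(
  increments=[-0.3,30,0,0,0,-0.3,55,0,0,0,-0.3,75,0,0,0,-0.3,86,0,0,0,-0.3,88,0,0,0],
)

```text
t: 23.4
tcp_pos: [0.5482, -0.0077, 0.1755]
eef_rot: [0.03, 1.576, -0.029]
wrist_force: [-0.9, 0.2, 0.4]
width: 0.648
```

Call:
play_rows(
  increments=[0.3,0,0,0,0,1,0,0,0,0,1,0,0,0,0,1,0,0,0,0,1,0,0,0,0],
)

```text
t: 23.82
tcp_pos: [0.5512, -0.0082, 0.1798]
eef_rot: [0.027, 1.568, -0.03]
wrist_force: [-1.5, -3.6, 3.0]
width: 0.125
```

Call:
play_rows(
  increments=[1,0,0,0,0,1,0,0,0,0,1,0,0,0,0],
)

```text
t: 24.07
tcp_pos: [0.5512, -0.0082, 0.1798]
eef_rot: [0.028, 1.568, -0.03]
wrist_force: [-1.0, -3.4, 6.4]
width: 0.123
```

Call:
play_rows(
  increments=[1,0,-0.5,0,0.1,1,0,-0.5,0,0.2,1,0,-0.5,0,0.3,1,0,-0.5,0,0.4,1,0,-0.5,0,0.5],
)

```text
t: 24.48
tcp_pos: [0.5511, -0.0087, 0.1798]
eef_rot: [0.424, 1.526, -0.425]
wrist_force: [0.1, -3.8, 6.0]
width: 0.123
```

Call:
play_rows(
  increments=[1,0,0,0,0.1,1,0,0,0,0.2,1,0,0,0,0.3,1,0,0,0,0.4,1,0,0,0,0.5],
)

```text
t: 24.9
tcp_pos: [0.5507, -0.009, 0.1797]
eef_rot: [0.81, 1.411, -0.812]
wrist_force: [-2.0, -4.6, 6.1]
width: 0.119
```

Call:
play_rows(
  increments=[1,0,0,0,0.1,1,0,0,0,0.2,1,0,0,0,0.3,1,0,0,0,0.4,1,0,0,0,0.5],
)

```text
t: 25.32
tcp_pos: [0.5503, -0.0092, 0.1798]
eef_rot: [1.186, 1.22, -1.188]
wrist_force: [-2.4, -4.8, 8.1]
width: 0.118
```

Call:
play_rows(
  increments=[0.4,0,0,0,0,-0.3,0,0,0,0,-0.3,0,0,0,0,-0.3,0,0,0,0,-0.3,0,0,0,0],
)

```text
t: 25.73
tcp_pos: [0.5502, -0.0075, 0.1781]
eef_rot: [1.184, 1.226, -1.183]
wrist_force: [0.7, 0.0, 0.6]
width: 0.648
```

Call:
play_rows(
  increments=[-0.3,-30,0,0,0,-0.3,-65,0,0,0,-0.3,-100,0,0,0,-0.3,-130,0,0,0,-0.3,-130,0,0,0],
)

```text
t: 26.15
tcp_pos: [0.554, -0.0079, 0.3153]
eef_rot: [1.189, 1.215, -1.175]
wrist_force: [0.8, 0.3, 1.0]
width: 0.648
```

Call:
play_rows(
  increments=[-0.3,0,0,-40,0,-0.3,0,0,-80,0,-0.3,0,0,-80,0,-0.3,0,0,-80,0,-0.3,0,0,-80,0],
)

```text
t: 26.57
tcp_pos: [0.5472, 0.0723, 0.3077]
eef_rot: [1.182, 1.226, -1.184]
wrist_force: [0.2, -0.1, -0.1]
width: 0.647
```

```bash
python3 - <<'E'
from h import *
s=bot.observe();T=tool(s);print(s["t"],T.round(4).tolist(),s["width"],s["wrist_force"])
W=wristT(s);im=viewer.camera("wrist");sc=viewer.camera("scene")
h=cv2.cvtColor(im,cv2.COLOR_BGR2HSV);m=cv2.inRange(h,(0,150,60),(8,255,255))
for c in cv2.findContours(m,cv2.RETR_EXTERNAL,2)[0]:
    if cv2.contourArea(c)>40:
        r=cv2.minAreaRect(c);q=[on_z("wrist",p,.19,W)[:2].round(4).tolist() for p in cv2.boxPoints(r)];print(r,q)
b=cv2.resize(sc[80:280,140:340],(420,420),interpolation=cv2.INTER_CUBIC)
o=np.zeros((420,800,3),np.uint8);o[:,:376]=im[:,90:466];o[:,380:]=b
cv2.imwrite("pics/w9.png",o)
E
```

```text
26.5667 [[-0.0009, 0.9994, 0.0356, 0.5472], [-0.0007, 0.0356, -0.9994, 0.0723], [-1.0, -0.0009, 0.0006, 0.3077], [0.0, 0.0, 0.0, 1.0]] 0.647393834164085 [ 0.16538598 -0.05560202 -0.07899847]
((280.5, 290.5), (71.0, 13.0), 90.0) [[0.5422, 0.0289], [0.5535, 0.0294], [0.5565, -0.0418], [0.5444, -0.0423]]
```

View pics/w9.png

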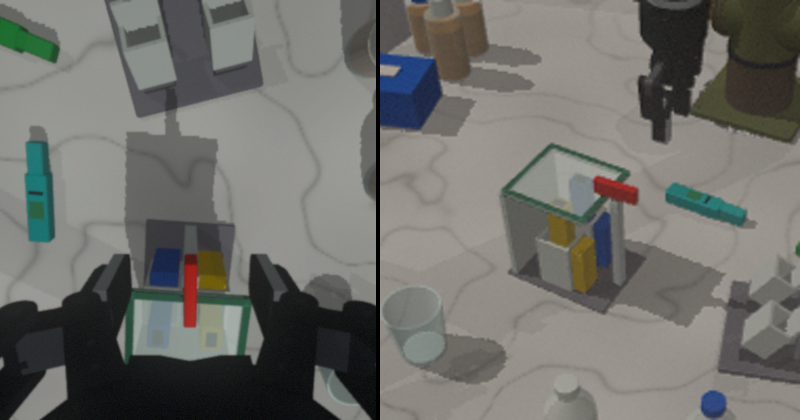

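The bar lies across the lid's edge: image angle 90°, turned about 1.5 rad, with its inner end 20 mm over the lid. The lid is shut, both testers are in place, and the gripper is clear at 0.31 m. Handing in.

```bash
python3 -c "
from bench import bot
print(bot.finish_job())"
```

```text
the job is handed in; nothing more can be done
None
```

Both testers are in the bays of their own colour, the lid is shut, the turnbutton lies across its edge, and the job is handed in. It reported no verdict. The robot's clock was at 26.6 s of the allowed 72 s.

**How it went:** The tool cannot tilt. So I drew each tester 44 mm out and rolled it upright in the grip against the short wall of its own pocket. Each was then released with its foot about 12–14 mm above the bench by my estimate; the bay floor is at 11 mm. I pushed the lid shut with the closed fingers, then gripped the turnbutton and turned it about 1.5 rad.

**Last checks:**
- **Testers:** after release, both heads stood within about 2 px of where a docked tester should be, and the final picture shows both still there under the lid. I did not measure foot height or lean directly.
- **Lid:** it met its stop with 8.9 N and the fingers' tips at 168 mm, about level with a shut lid's top (169 mm). It still looks shut in the final picture.
- **Turnbutton:** it is parallel to the dock's x axis to within about 4°, with roughly 20 mm of it over the lid.
- **Bystanders:** I never went near the bottles or the beaker and they look undisturbed, but I did not measure their positions.
- **Robot:** the gripper was clear, about 0.31 m up, with near-zero wrist force.

**Disagreements:**
- The grip ended up about 10 mm nearer the heads than I had aimed for, with no effect on docking.
- In the last top-camera view before the turn, the turnbutton's centre came out about 16 mm off. The camera only saw about half the bar, so I used the wrist camera's reading.

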